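# Lift the hot lid off the wide pot with the lid lifter

## Robot

A 6-joint arm with a two-finger parallel gripper is mounted at the origin on the work surface. World frame = base frame: x ahead of the robot, y to its left, z up, the work surface at z = 0. Lengths are in m, angles in degrees, forces in N, time in s.
With the tool pointing down it reaches from about 0.25 to 0.725 m from the base axis. Payload 9.7 kg.
Tool frame: the origin (TCP) lies at the very end of the fingers, on their centre line; the grasp point (between the pads) lies 19 mm behind it; z points along the fingers, y is the direction in which the jaws open and shut (so a half turn about z gives the same grasp; the last joint's range is limited). The gripper opens to 85 mm and grips with 20 to 120 N. Pads are 22 mm wide; open, the fingers measure 114 mm over their backs; the gripper's body (76 mm by 85 mm) begins 54 mm behind the grasp point. The pads swing forward as they close: fully open they stand 13 mm farther back than shut.
Start: joints at [69.442, 4.979, 10.078, 95.1, 0, 90], TCP at [0.193, 0.515, 0.231] pointing down, gripper open.
Joint ranges: [-179.16, 179.16], [-48.56, 103.87], [-65.8, 70.77], [-126.05, 130.52], [-82.76, 87.17], [-180, 180]. Speed limits (degrees/s): [127.2, 127.2, 147.25, 180, 180, 180].

## Interface

Orientations are given as [roll, pitch, yaw] about the fixed x, y, z axes, in that order (R = Rz(yaw) Ry(pitch) Rx(roll)).
In Python, from workcell import bot gives the robot as it stands.
- The arm moves only by the shell command python3 -m pendant 'ROWS' [FORCE]. ROWS is JSON, a list that holds one entry, the list of rows, each a list of 7 numbers: the shift along the tool's x, y, z in cm, then the turn, a rotation vector about the tool's x, y, z in rad, then the opening in per cent of the stroke, from 0 (shut) to 100 (fully open). In form: [[[dx, dy, dz, ax, ay, az, gripper], ...]]. A call has 1 to 5 rows; each row shifts and turns the pose as measured when the row begins, along the tool's axes as they then stand; what a row does not reach is not made up. A row lasts 1/12 s, in which the tool goes at most 41.7 mm and 7.16 degrees, less where a joint would pass 70% of its speed; a pose out of reach is approached as far as the arm can. A call with a gripper value outside its range is refused whole. The fingers move at their own pace and stop on an object; FORCE is the grip in N (left out, the last holds). Time passes only in rows, so rows that do not move let the fingers close. It gives the time, the measured TCP pose, the force and the opening at its end, in the units of the state.
- bot.get_obs(): the state, without advancing time (a new reading comes with each control period).
- bot.camera(name): name is "side" or "top" or "wrist"; returns the picture (480x640x3 uint8, red, green, blue); there is no depth.
- bot.get_calibration(name): a dict with "intrinsics" (3x3 intrinsics, pixels), "D" ([k1, k2, p1, p2, k3] as OpenCV has them; the pictures are not rectified), "pose" (4x4, takes a point from camera to world coordinates); the wrist camera has in their place "T_tool_cam" (4x4, takes a point from camera to tool coordinates, whose origin is the TCP and whose axes are the flange's). Camera axes: x right, y down, z forward; pixel columns grow to the right and rows downward; lengths in m; the calibration is good to about 2 mm. A picture is of the moment at which its call begins: read the wrist's pose just before it. get_calibration takes no time and is no camera call.
- bot.job_done(): hands the job in, once; it reports no verdict.
Trained networks look in the newest picture that a camera, given by its name, has taken for a name from the list of things; names that differ only in an ending like _2 or _b are one class to them, and where a whole thing is asked for, a point or a joint stands for the part that bears it (a point fixed in the world has none). Each returns a list of dicts, best first, with "confidence" (0 to 1); they miss things now and then, are a little off and sometimes report something else, mostly with a low value. They report only what shows in the picture. A call takes as long as a camera call.
- bot.masks_of(camera, thing): "pixels" (480x640 bool, what is visible of it) and "extent" ([left, top, right, bottom] in pixels, round what is visible of it).
- bot.mark_of(camera, thing): "uv" ([column, row] in pixels: a listed point, or the origin of a listed thing).
The state is a dict: "time": time; "q": joint angles; "qd": joint speeds; "joint_efforts": joint torques, N m; "ee_pos": TCP position; "tcp_rot": TCP orientation; "wrist_force": force on the tool from outside, world axes, zero at the start; "torque": the same for the moment, N m; "opening": finger opening in m.
Only numpy, scipy, OpenCV 4.12 (cv2) and the standard library are available. Lean on these libraries where they do the work, as an engineer would, in place of code of your own. Each camera call takes 0.05 s, during which the arm holds its last target. There are 200 camera calls.

## Task

The lid of the wide mustard pot is hot: pick up the lid lifter by its wooden handle, hook its two prongs under the lid's big loop handle and lift the lid off, keeping it level and never touching it with anything but the lifter. Set the lid down gently in the middle of the round cork trivet, draw the lifter out of the loop, and stand the lifter upright on the bare cart top again. Leave the small lidded pot where it is.

Things in the scene. Friction and masses are not known exactly. Their poses are not given: they have to be found in the camera images.
- lid: Wide mustard lid (164 mm across, 0.4 kg) on the fixed wide pot (80 mm high), plug 6 mm deep. Origin: centre of its underside, z up. Flat top 16 mm above it. Steel loop handle on the centre: posts at y = -43, +43 mm; round crossbar 10 mm thick along y, its centre 62 mm above the origin, straight from y = -36 to +36 mm. The prongs go through along the lid's x, from either side.
- lifter_grip (a point): Centre of the lifter's upright wooden handle (26 x 26 mm, 62 high), 98 mm above its underside; stands loose, 0.28 kg; z up, prongs point to x. C-shape of steel: 2 prongs 8 mm wide, 8 high on the underside at y = -20, +20 mm, from x = -50 to 29 mm, tips (x = 23 to 29) upturned to 18 mm; back plate 48 wide at x = -47; handle arm 60 to 68 mm above the underside. The crossbar rides best at x = 0.
- trivet_top (a point): Centre of the top face of the round cork trivet, fixed to the cart top, 180 mm across, 12 mm thick, empty at the start.
- small_pot: The small mustard pot with its own lid and a small loop, to be left alone: 106 mm across, 96 mm high, loose, 0.7 kg. Origin: centre of its underside.

How it is judged:
By the outcome, as a careful person would: the job done as asked, in the order asked, and still so for the second after the job is handed in, with the robot touching nothing.
It also fails if it takes over 72 s, if anything falls off the work surface, if the arm or the gripper's body presses on something with over 40 N, if the wrist force passes 120 N, or if a joint passes its speed limit or range.

## Working session

There is one attempt and no reset: what is moved stays moved. The work goes in short steps, Python scripts to look and compute and a shell command to move; the robot and the scene stay as the last step left them, time stands still between calls to the robot, and variables do not carry over. Pictures are saved under pics/ and viewed, about 8 in all and at most 12, crops included, and the job is handed in when it is done.

```bash
mkdir -p pics; ls; cat > h.py <<'E'
import numpy as np, cv2
from workcell import bot
from scipy.spatial.transform import Rotation as R
def tool():
    o=bot.get_obs(); T=np.eye(4); T[:3,:3]=R.from_euler('xyz',o['tcp_rot'],degrees=True).as_matrix(); T[:3,3]=o['ee_pos']; return T
def cam(n,T=None):
    c=bot.get_calibration(n)
    P=np.array(c['pose']) if 'pose' in c else T@np.array(c['T_tool_cam'])
    return np.array(c['intrinsics'],float),np.array(c['D'],float),P
def ray(n,uv,T=None):
    K,D,P=cam(n,T); u=cv2.undistortPoints(np.array([[uv]],float),K,D)[0,0]
    return P[:3,3],P[:3,:3]@np.array([u[0],u[1],1.])
def at_z(n,uv,z,T=None):
    o,d=ray(n,uv,T); return o+d*(z-o[2])/d[2]
def proj(n,X,T=None):
    K,D,P=cam(n,T); Q=np.linalg.inv(P); r=cv2.Rodrigues(Q[:3,:3])[0]
    return cv2.projectPoints(np.atleast_2d(np.array(X,float)),r,Q[:3,3],K,D)[0][:,0]
def tri(obs):
    A=np.zeros((3,3));b=np.zeros(3)
    for o,d in obs:
        d=d/np.linalg.norm(d);M=np.eye(3)-np.outer(d,d);A+=M;b+=M@o
    return np.linalg.solve(A,b)
def snap(n,f):
    im=bot.camera(n); cv2.imwrite('pics/'+f,im[:,:,::-1]); return im
E
python3 - <<'E'
from h import *
o=bot.get_obs(); print(o)
a=bot.camera('side');T=tool();
b=bot.camera('top');c=bot.camera('wrist')
for n,i in zip(['side','top','wrist'],[a,b,c]): cv2.imwrite(f'pics/{n}0.png',i[:,:,::-1])
for n in ['side','top','wrist']:
  print(n, cam(n,T)[2].round(3).tolist())
  for t in ['lid','lifter_grip','trivet_top','small_pot']:
    print(n,t,[(np.round(m['uv'],1).tolist(),round(m['confidence'],2)) for m in bot.mark_of(n,t)][:3],[m['extent'] for m in bot.masks_of(n,t)][:2] if n=='top' else '')
E
```

```text
pics
{'time': 0.0, 'q': array([ 6.94437137e+01,  5.01104677e+00,  1.00335989e+01,  9.50989038e+01,
       -1.59214372e-03,  9.00021557e+01]), 'qd': array([-0.04361184,  0.04901946, -0.01389395,  0.08648338,  0.07210453,
       -0.04457353]), 'joint_efforts': array([-7.81910585e-04, -5.20398045e+01,  4.64794779e+01,  1.66427088e-02,
        5.73769921e-05,  2.73042235e-05]), 'ee_pos': array([0.1930468 , 0.51476231, 0.23057592]), 'tcp_rot': array([-1.79923648e+02,  1.59501495e-03,  1.59441560e+02]), 'wrist_force': array([-0.34675142, -0.04522179, -0.24044334]), 'torque': array([ 0.02322523, -0.01589502, -0.0306562 ]), 'opening': 0.08529517952839481}
side [[0.98, -0.137, 0.143, 0.426], [-0.197, -0.741, 0.641, -0.628], [0.018, -0.657, -0.754, 0.823], [0.0, 0.0, 0.0, 1.0]]
side lid [([262.5, 143.7], 0.85)] 
side lifter_grip [([254.6, 253.5], 0.58)] 
side trivet_top [([326.4, 436.4], 0.59)] 
side small_pot [([367.4, 286.4], 0.63)] 
top [[-0.002, -0.998, 0.066, 0.516], [-1.0, 0.002, 0.003, 0.003], [-0.003, -0.066, -0.998, 0.885], [0.0, 0.0, 0.0, 1.0]]
top lid [([143.0, 280.3], 0.92)] [[90.9, 228.6, 187.4, 330.6]]
top lifter_grip [([316.8, 315.6], 0.75)] [[304.1, 300.0, 334.1, 345.7]]
top trivet_top [([473.2, 273.9], 0.77)] [[421.5, 224.5, 519.2, 326.9]]
top small_pot [([332.6, 208.8], 0.73)] [[302.4, 172.9, 368.9, 234.7]]
wrist [[0.351, 0.897, 0.268, 0.125], [0.936, -0.336, -0.102, 0.54], [-0.002, 0.287, -0.958, 0.372], [0.0, 0.0, 0.0, 1.0]]
wrist lid [] 
wrist lifter_grip [] 
wrist trivet_top [] 
wrist small_pot []
```

```bash
python3 - <<'E'
import cv2
t=cv2.imread('pics/top0.png')[160:360,70:540]; s=cv2.imread('pics/side0.png')
cv2.imwrite('pics/top0c.png',cv2.resize(t,None,fx=1.7,fy=1.7,interpolation=2))
from h import *
M={'lid':([262.5,143.7],[143,280.3]),'lifter':([254.6,253.5],[316.8,315.6]),'trivet':([326.4,436.4],[473.2,273.9]),'small':([367.4,286.4],[332.6,208.8])}
for k,(a,b) in M.items():
  X=tri([ray('side',a),ray('top',b)]);print(k,X.round(4),proj('side',X).round(1),proj('top',X).round(1))
E
```

```text
lid [0.516  0.2944 0.0753] [[262.2 143.7]] [[143.1 279.9]]
lifter [0.462  0.0039 0.095 ] [[252.9 253.5]] [[317. 314.]]
trivet [ 0.5248 -0.2771  0.0085] [[327.2 436.3]] [[473.1 274.5]]
small [ 0.6465 -0.0248  0.0027] [[366.3 286.5]] [[332.8 207.8]]
```

View pics/top0c.png

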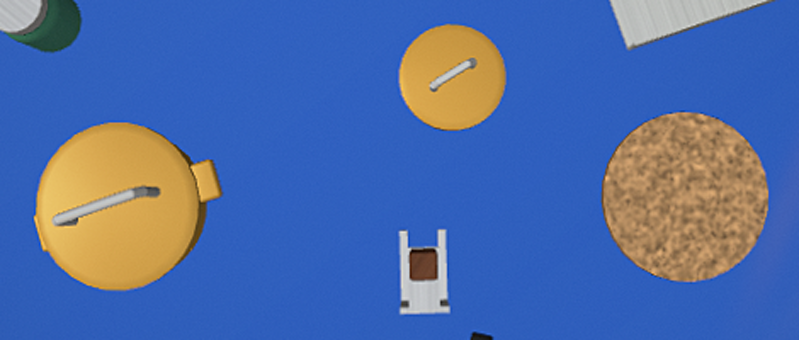

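View pics/side0.png

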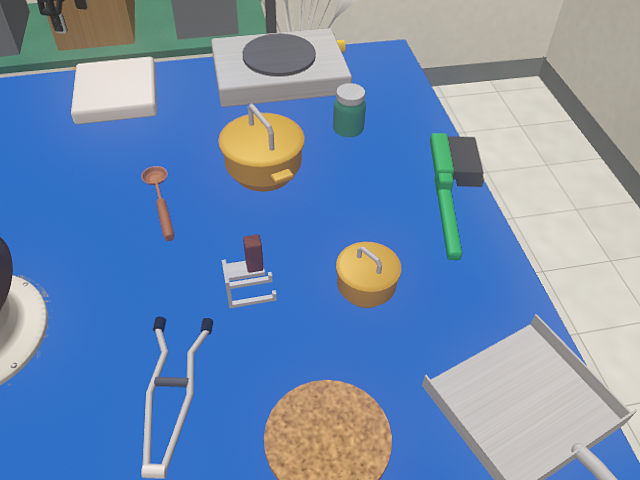

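The top crop shows the lid's loop from about (55,222) to (158,190), so the lid is yawed roughly 17°. The lifter is at (424,265) with its prongs pointing up the picture (+x), so its yaw is about 0. The cork is at (686,197). The side view shows the lifter standing free at (253,255) and the small pot at (368,275), clear of a path at x≈0.45. I'll turn to yaw 90 (jaws along the prongs) and hover over the lifter.

```bash
python3 -m pendant '[[[0,0,-0.6,0,0,0.12,100],[0,0,-0.6,0,0,0.12,100],[0,0,-0.6,0,0,0.12,100],[0,0,-0.6,0,0,0.12,100],[0,0,-0.6,0,0,0.12,100]]]'
python3 -m pendant '[[[0,0,0,0,0,0.12,100],[0,0,0,0,0,0.12,100],[0,0,0,0,0,0.12,100],[0,0,0,0,0,0.12,100],[0,0,0,0,0,0.12,100]]]'
```

```text
time: 1.37
ee_pos: [0.1929, 0.5144, 0.2608]
tcp_rot: [-179.9, 0.1, 124.0]
wrist_force: [0.0, -0.7, 0.3]
opening: 0.0852
time: 1.78
ee_pos: [0.1931, 0.515, 0.2628]
tcp_rot: [-180.0, -0.0, 88.2]
wrist_force: [0.6, -0.3, 0.7]
opening: 0.0855
```

```bash
cat >> h.py <<'E'
def go(x,y,z,yaw,roll=180,pitch=0):
    T=tool(); G=R.from_euler('xyz',[roll,pitch,yaw],degrees=True)
    d=T[:3,:3].T@(np.array([x,y,z])-T[:3,3])*100
    w=(R.from_matrix(T[:3,:3]).inv()*G).as_rotvec()
    print('shift cm',d.round(2),'rot',w.round(4))
E
for i in 1 2 ; do python3 -m pendant '[[[-3.4,1.8,0,0,0,0,100],[-3.4,1.8,0,0,0,0,100],[-3.4,1.8,0,0,0,0,100],[-3.4,1.8,0,0,0,0,100],[-3.4,1.8,0,0,0,0,100]]]' | sed -n 2p; done
python3 -m pendant '[[[-3.4,1.8,0,0,0,0,100],[-3.4,1.8,0,0,0,0,100],[-3.4,1.8,0,0,0,0,100],[-3.4,1.8,0,0,0,0,100],[0,0,0,0,0,-0.03,100]]]'
python3 - <<'E'
from h import *
go(.462,.004,.26,90)
T=tool();snap('wrist','w1.png')
m=bot.mark_of('wrist','lifter_grip');print(m[:2])
if m: print(at_z('wrist',m[0]['uv'],.098,T))
E
```

```text
ee_pos: [0.2757, 0.3408, 0.2591]
ee_pos: [0.3609, 0.1591, 0.2601]
time: 3.03
ee_pos: [0.4315, 0.0078, 0.2613]
tcp_rot: [179.7, 0.1, 89.5]
wrist_force: [-0.1, 1.3, 0.5]
opening: 0.0853
shift cm [-0.35  3.06  0.14] rot [ 0.0052  0.0015 -0.008 ]
[{'uv': [349.8, 225.1], 'confidence': 0.6}]
[ 0.46216837 -0.00053085  0.098     ]
```

View pics/w1.png

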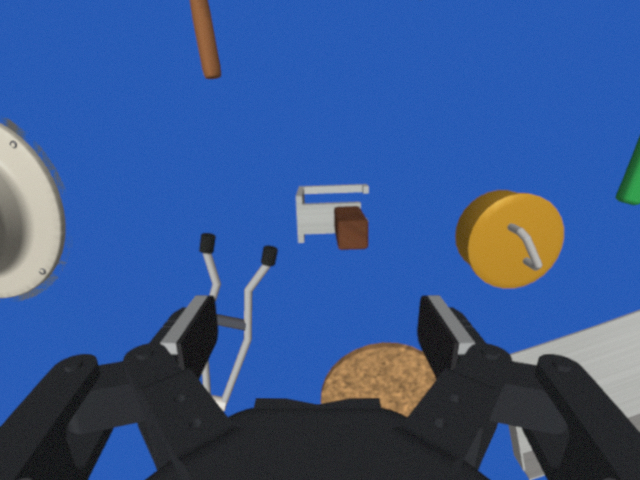

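The wrist view shows the lifter's far prong from about (300,191) to (367,188), the handle at (350,227), and nothing near the fingers' way down. I'll work out yaw and position from these edges.

```bash
python3 - <<'E'
from h import *
T=tool()
a=at_z('wrist',[303,191],.008,T);b=at_z('wrist',[362,188.5],.008,T);print(a,b,np.degrees(np.arctan2(b[1]-a[1],b[0]-a[0])))
print('backplate',at_z('wrist',[297,189],.004,T),'tip',at_z('wrist',[368,188],.018,T))
im=cv2.imread('pics/w1.png')
t=cv2.imread('pics/top0.png')
h=im[170:260,285:385]; k=t[285:355,290:350]; l=t[220:340,80:210]
c=[cv2.resize(q,(400,int(400*q.shape[0]/q.shape[1])),interpolation=2)for q in(h,l)]
H=max(q.shape[0]for q in c);cv2.imwrite('pics/c1.png',np.hstack([cv2.copyMakeBorder(q,0,H-q.shape[0],0,0,0)for q in c]))
E
```

```text
[0.41505055 0.02043369 0.008     ] [0.48289602 0.02294303 0.008     ] 2.1181822633066383
backplate [0.40798346 0.02218083 0.004     ] tip [0.48827412 0.02500824 0.018     ]
```

View pics/c1.png

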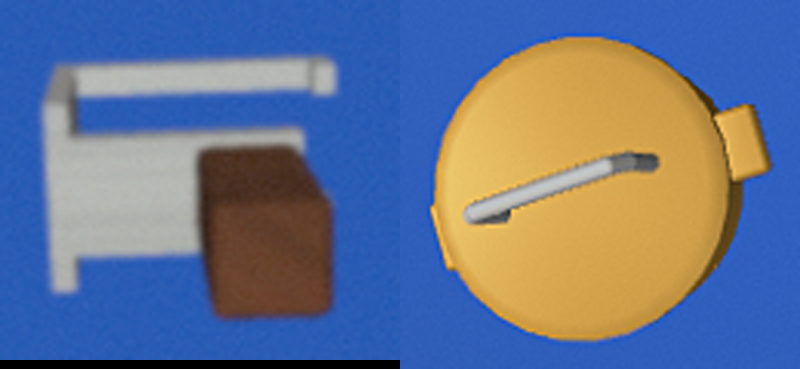

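The left crop shows the lifter's prong sloping about 1.6° in the image, so the lifter's yaw is about 2°. The right crop shows the lid's crossbar from (470,214) to (612,168). Lining up and descending now.

```bash
python3 -m pendant '[[[-0.3,1.5,0,0,0,-0.03,100],[-0.3,1.4,0,0,0,0,100],[0,0,2,0,0,0,100],[0,0,3,0,0,0,100],[0,0,2,0,0,0,100]]]' ; python3 - <<'E'
from h import *
go(.4605,.002,.08,91.8)
T=tool();bot.camera('wrist');m=bot.mark_of('wrist','lifter_grip');print([(x['uv'],x['confidence'],at_z('wrist',x['uv'],.098,T)) for x in m])
E
```

```text
time: 3.55
ee_pos: [0.4615, 0.0098, 0.1952]
tcp_rot: [179.2, -0.1, 91.5]
wrist_force: [-1.3, -0.6, -1.7]
opening: 0.0853
shift cm [-0.79 -0.28 11.52] rot [ 0.0138 -0.0011 -0.0057]
[([315.1, 251.8], 0.88, array([ 0.46161906, -0.00069105,  0.098     ]))]
```

```bash
python3 -m pendant '[[[-0.5,-0.1,0,0.0138,0,-0.005,100],[-0.4,0,2,0,0,0,100],[0,0,2.5,0,0,0,100],[0,0,2.5,0,0,0,100],[0,0,2,0,0,0,100]]]' ; python3 - <<'E'
from h import *
go(.461,.0005,.08,91.8)
E
```

```text
time: 4.07
ee_pos: [0.4627, 0.003, 0.1135]
tcp_rot: [179.6, -0.0, 92.1]
wrist_force: [0.0, 1.1, 0.1]
opening: 0.0854
shift cm [-0.25 -0.21  3.35] rot [ 0.0078 -0.0009  0.0052]
```

```bash
python3 -m pendant '[[[-0.25,-0.15,1.2,0.0078,0,0.004,100],[0,0,1.2,0,0,0,100],[0,0,0.8,0,0,0,100],[0,0,0,0,0,0,60],[0,0,0,0,0,0,45]]]' 60; python3 - <<'E'
from h import *
go(.461,.0005,.08,91.8)
E
```

```text
time: 4.48
ee_pos: [0.4619, 0.0009, 0.0817]
tcp_rot: [-179.9, -0.1, 91.9]
wrist_force: [-0.7, 0.4, -0.1]
opening: 0.064
shift cm [-0.04 -0.09  0.17] rot [-0.001  -0.0009  0.0024]
```

```bash
python3 -m pendant '[[[0,0,0,0,0,0,35],[0,0,0,0,0,0,30],[0,0,0,0,0,0,25],[0,0,0,0,0,0,20],[0,0,0,0,0,0,20]]]' 60;python3 -m pendant '[[[0,0,0,0,0,0,20],[0,0,0,0,0,0,10],[0,0,0,0,0,0,10],[0,0,0,0,0,0,10],[0,0,0,0,0,0,10]]]' 80; python3 - <<'E'
from h import *
T=tool();snap('wrist','w2.png')
for n in['side']: bot.camera(n);print([(x['uv'],x['confidence']) for x in bot.mark_of(n,'lifter_grip')]); print(proj('side',T[:3,3]+[0,0,.019]))
E
```

```text
time: 4.9
ee_pos: [0.4633, 0.001, 0.0848]
tcp_rot: [179.8, -0.0, 91.9]
wrist_force: [-0.6, 0.2, -3.6]
opening: 0.0252
time: 5.32
ee_pos: [0.463, 0.001, 0.0844]
tcp_rot: [179.9, -0.0, 91.9]
wrist_force: [0.4, -0.4, -3.0]
opening: 0.0249
[([254.8, 251.1], 0.89)]
[[253.47272869 251.25385191]]
```

View pics/w2.png

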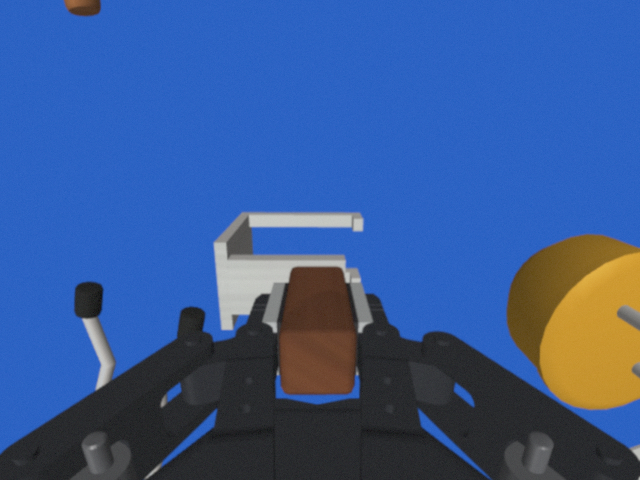

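Grip is on (opening 25 mm); the view shows the handle squarely between the pads at (317,330), prongs parallel to the jaws' direction. I'll lift it, then refine the lid.

```bash
for i in 1 2; do python3 -m pendant '[[[0,0,-1.2,0,0,0,10],[0,0,-2,0,0,0,10],[0,0,-2,0,0,0,10],[0,0,-2,0,0,0,10],[0,0,-0.5,0,0,0,10]]]' ; done; python3 - <<'E'
from h import *
for z in(.137,.142):
  a=at_z('top',[102.8,289.5],z);b=at_z('top',[148.9,274.6],z);print(z,a,b,np.linalg.norm(a-b),'yaw',np.degrees(np.arctan2(a[1]-b[1],a[0]-b[0]))-90)
bot.camera('top');m=bot.masks_of('top','lid')[0];p=m['pixels'].astype(np.uint8)
c=max(cv2.findContours(p,0,1)[0],key=cv2.contourArea);e=cv2.fitEllipse(c);print(e,at_z('top',e[0],.091))
print(bot.mark_of('top','lid'))
go(.41,.262,.21,107)
E
```

```text
time: 5.88
ee_pos: [0.4613, 0.0009, 0.1654]
tcp_rot: [-179.9, -0.1, 91.9]
wrist_force: [0.1, 0.3, -3.0]
opening: 0.0254
time: 6.3
ee_pos: [0.4611, 0.0009, 0.2467]
tcp_rot: [-179.9, -0.1, 91.9]
wrist_force: [1.1, -0.1, -2.8]
opening: 0.0248
0.137 [0.5008914  0.33687006 0.137     ] [0.52430821 0.26299359 0.137     ] 0.07749890660364357 yaw 17.58718831130345
0.142 [0.50099399 0.33463646 0.142     ] [0.52425425 0.2612539  0.142     ] 0.07698076789702679 yaw 17.587188311303436
((138.88160705566406, 281.0758972167969), (95.15604400634766, 98.35420989990234), 13.572004318237305) [0.51414804 0.29577201 0.091     ]
[{'uv': [141.2, 279.1], 'confidence': 0.98}]
shift cm [26.27 -4.15  3.37] rot [-0.0043 -0.0016 -0.2628]
```

```bash
python3 -m pendant '[[[2,-0.5,0,0,0,0,10],[3.2,-0.8,0,0,0,0,10],[3.2,-0.8,0,0,0,0,10],[3.2,-0.8,0,0,0,0,10],[3.2,-0.8,0,0,0,0,10]]]' ;python3 -m pendant '[[[3.2,-0.8,0,0,0,0,10],[3.2,-0.8,0,0,0,-0.05,10],[2,-0.5,0,0,0,-0.07,10],[1,-0.2,0,0,0,-0.07,10],[0,0,0,0,0,-0.07,10]]]'; python3 - <<'E'
from h import *
go(.3995,.261,.187,107.5)
T=tool();snap('wrist','w3.png')
print(bot.mark_of('wrist','lid')[:1],bot.mark_of('wrist','lifter_grip')[:1])
E
```

```text
time: 6.87
ee_pos: [0.4169, 0.1472, 0.2344]
tcp_rot: [-179.2, 0.1, 91.4]
wrist_force: [1.3, 0.3, -2.3]
opening: 0.025
time: 7.28
ee_pos: [0.383, 0.2482, 0.2249]
tcp_rot: [-178.5, -0.0, 107.0]
wrist_force: [0.2, -0.2, -2.9]
opening: 0.0249
shift cm [0.74 2.05 3.74] rot [-0.0255 -0.0002 -0.0084]
[{'uv': [484.3, 212.5], 'confidence': 0.83}] []
```

View pics/w3.png

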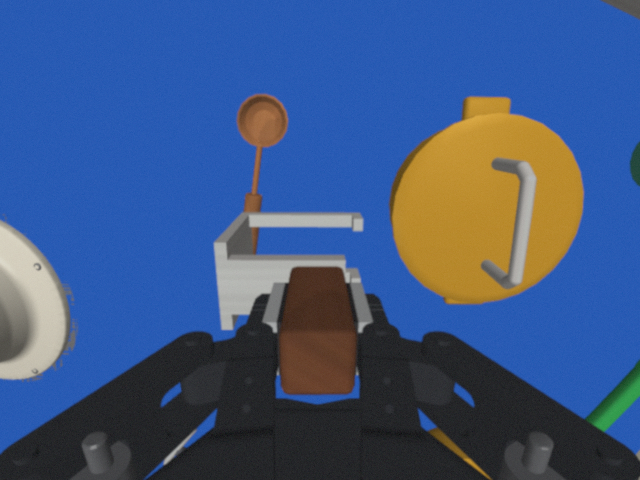

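The wrist view shows the lifter held as before, with the far prong from (250,218) to (357,218). The lid's crossbar runs from (527,178) to (515,280), square to the prongs. Next I fit the lifter's pose in the grip and the bar's 3D position.

```bash
python3 - <<'E'
from h import *
from scipy.optimize import least_squares as LS
T=tool()
P=np.array([[-50,24,68],[29,24,18],[-50,-24,68],[29,16,18]])/1e3
uv=np.array([[216,240],[362,214],[221,329],[363,231]],float)
f=lambda p:(proj('wrist',(T[:3,:3]@np.c_[P[:,1]+p[0],P[:,0]+p[1],p[2]-P[:,2]].T).T+T[:3,3],T)-uv).ravel()
s=LS(f,[0,0,.083]);print('oy ox h',s.x.round(4),f(s.x).round(1))
# bar: straight 72mm centred at c, yaw, z
B=[('wrist',[528,178]),('wrist',[515,278]),('top',[148.9,274.6]),('top',[102.8,289.5])]
sg=[1,-1,-1,1]
def g(p):
  c,s_=np.cos(p[3]),np.sin(p[3]);r=[]
  for (n,q),k in zip(B,sg):
    e=(proj(n,p[:3]+k*.037*np.array([-s_,c,0]),T)[0]-q); r+=list(e)
  return r
s=LS(g,[.514,.297,.137,.3]);print('bar',s.x[:3].round(4),np.degrees(s.x[3]),np.round(g(s.x),1))
for z in(.133,.137,.142):
  a=at_z('wrist',[528,178],z,T);b=at_z('wrist',[515,278],z,T);print(z,(a+b)/2,np.linalg.norm(a-b),np.degrees(np.arctan2(a[1]-b[1],a[0]-b[0]))-90)
E
```

```text
oy ox h [-0.0014 -0.0004  0.086 ] [-2.1  0.6  1.4  2.8  1.2 -1.6 -0.1 -1.8]
bar [0.5127 0.2959 0.1412] 18.986057824080905 [ 0.4 -2.5 -0.   1.7  0.4 -0.3  2.5  0.2]
0.133 [0.51795743 0.29495565 0.133     ] 0.07361167757093359 18.891496225035453
0.137 [0.51536058 0.29532344 0.137     ] 0.07235116157643995 18.89149622503554
0.142 [0.51211452 0.29578317 0.142     ] 0.07077551658332291 18.891496225035567
```

```bash
python3 -m pendant '[[[0.5,0,1,-0.0255,0,-0.02,10],[0,0,1.2,0,0,0,10],[0,0,0.8,0,0,0,10],[0,0,0.2,0,0,0,10],[0,0,0,0,0,0,10]]]' ; python3 - <<'E'
from h import *
go(.513-.13*.949,.296-.13*.314,.191,108.3)
go(.513,.296,.191,108.3)
E
```

```text
time: 7.85
ee_pos: [0.3824, 0.2483, 0.1888]
tcp_rot: [-179.9, 0.1, 107.0]
wrist_force: [-0.5, 0.7, -2.2]
opening: 0.0252
shift cm [ 0.44  0.89 -0.22] rot [-0.0026  0.0016 -0.0232]
shift cm [ 0.75 13.88 -0.25] rot [-0.0026  0.0016 -0.0232]
```

```bash
python3 -m pendant '[[[0.5,0.3,-0.2,0,0,-0.025,10],[0.2,0.3,-0.2,0,0,-0.02,10],[0,0,0,0,0,0,10],[0,0,0,0,0,0,10]]]' ; python3 - <<'E'
from h import *
go(.513-.13*.949,.296-.13*.314,.191,108.3)
T=tool();bot.camera('wrist');print(bot.mark_of('wrist','lid')[:1])
E
```

```text
time: 8.18
ee_pos: [0.3872, 0.2571, 0.1937]
tcp_rot: [-179.8, 0.1, 109.7]
wrist_force: [-0.4, 1.1, -3.4]
opening: 0.0249
shift cm [-0.26  0.17  0.27] rot [-0.0031  0.0015  0.0236]
[{'uv': [484.5, 235.5], 'confidence': 0.93}]
```

```bash
python3 -m pendant '[[[-0.25,0,0.25,0,0,0.023,10],[0,1.2,0,0,0,0,10],[0,2,0,0,0,0,10],[0,2,0,0,0,0,10],[0,0.5,0,0,0,0,10]]]' ; python3 - <<'E'
from h import *
go(.513,.296,.191,108.3)
T=tool();snap('wrist','w4.png')
E
```

```text
time: 8.7
ee_pos: [0.4432, 0.2721, 0.1916]
tcp_rot: [-179.9, 0.1, 108.0]
wrist_force: [-1.1, 0.2, -4.0]
opening: 0.0252
shift cm [0.12 7.38 0.05] rot [-0.0013  0.0013 -0.0058]
```

View pics/w4.png

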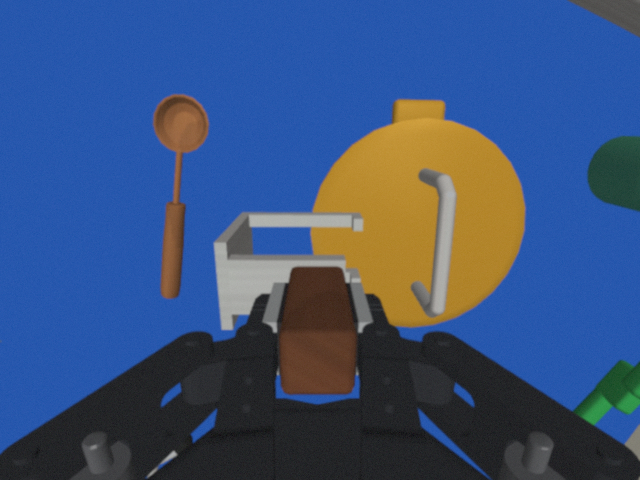

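The wrist view shows the crossbar from (447,190) to (437,302) ahead of the prongs, with tips at (357,220) and (353,275). No contact yet. A quick check of the lateral centring against the tips, at bar height.

```bash
python3 - <<'E'
from h import *
T=tool()
for z in(.139,.142):
  a=at_z('wrist',[447,189],z,T);b=at_z('wrist',[437,302],z,T);c=(a+b)/2
  print(z,c.round(4),np.linalg.norm(a-b),np.degrees(np.arctan2(a[1]-b[1],a[0]-b[0]))-90, 'tool',(T[:3,:3].T@(c-T[:3,3])).round(4))
E
```

```text
0.139 [0.5112 0.3015 0.139 ] 0.07108638135845767 19.163692170627485 tool [0.0071 0.0742 0.0523]
0.142 [0.5098 0.3021 0.142 ] 0.06998471256719045 19.163692170627456 tool [0.0081 0.0731 0.0493]
```

```bash
python3 -m pendant '[[[0.5,1,0,0,0,-0.02,10],[0,1.7,0,0,0,0,10],[0,1.7,0,0,0,0,10],[0,1.7,0,0,0,0,10],[0,0.7,0,0,0,0,10]]]' ; python3 - <<'E'
from h import *
go(.512,.299,.191,108.7)
T=tool();snap('wrist','w5.png');snap('side','s5.png')
E
```

```text
time: 9.17
ee_pos: [0.5047, 0.2978, 0.1914]
tcp_rot: [-179.7, 0.1, 108.9]
wrist_force: [0.5, -0.9, -3.8]
opening: 0.0253
shift cm [-0.13  0.73  0.04] rot [-0.0047  0.0017  0.0039]
```

View pics/w5.png

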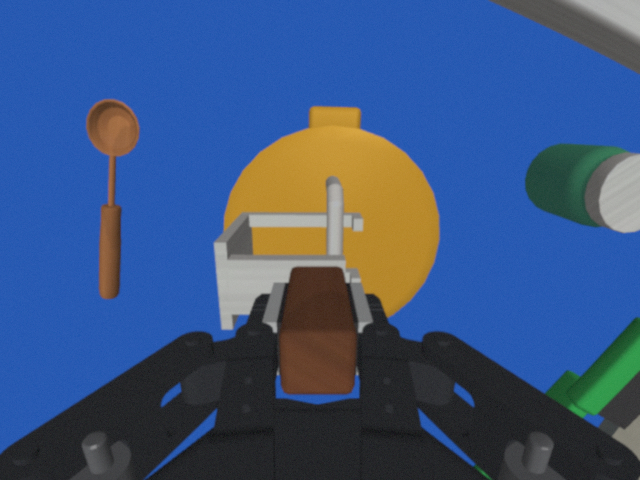

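The bar is at (335,210), now above the far prong and behind its tip at (357,222). I'll compute how much further it needs to go.

```bash
python3 - <<'E'
from h import *
T=tool()
for z in(.139,.142):
  for q in([334,195],[335,235]):
    print(z,q,((T[:3,:3].T@(at_z('wrist',q,z,T)-T[:3,3]))*1e3).round(1))
print('end of bar',((T[:3,:3].T@(at_z('wrist',[333,182],.142,T)-T[:3,3]))*1e3).round(1))
E
```

```text
0.139 [334, 195] [39.   9.2 52.1]
0.139 [335, 235] [15.4 10.1 52.2]
0.142 [334, 195] [39.5  9.1 49.1]
0.142 [335, 235] [16.3 10.  49.2]
end of bar [46.7  8.4 49.1]
```

```bash
python3 -m pendant '[[[0,0.5,0,-0.004,0,0,10],[0,0.5,0,0,0,0,10],[0,0,0,0,0,0,10],[0,0,-0.6,0,0,0,10],[0,0,-0.6,0,0,0,10]]]' 100; python3 - <<'E'
from h import *
T=tool();bot.camera('wrist');go(.512,.299,.191,108.7)
E
python3 -m pendant '[[[0,0,-0.3,0,0,0,10],[0,0,-0.2,0,0,0,10],[0,0,-0.2,0,0,0,10],[0,0,-0.2,0,0,0,10],[0,0,0,0,0,0,10]]]'
```

```text
time: 9.68
ee_pos: [0.511, 0.2999, 0.2036]
tcp_rot: [-179.8, 0.1, 108.9]
wrist_force: [0.7, -1.1, -3.4]
opening: 0.0252
shift cm [-0.12  0.04  1.41] rot [-0.0024  0.0018  0.0036]
time: 10.15
ee_pos: [0.5105, 0.2998, 0.2149]
tcp_rot: [-179.8, 0.1, 108.9]
wrist_force: [-0.1, 0.5, -6.4]
opening: 0.0246
```

```bash
python3 -m pendant '[[[0,0,-0.3,0,0,0,10],[0,0,-0.4,0,0,0,10],[0,0,-0.4,0,0,0,10],[0,0,-0.4,0,0,0,10],[0,0,0,0,0,0,10]]]'; python3 - <<'E'
from h import *
T=tool();a=snap('wrist','w6.png');b=snap('side','s6.png')
cv2.imwrite('pics/c6.png',np.hstack([cv2.resize(a[120:400,150:450],(373,348)),cv2.resize(b[30:230,170:400],(400,348),interpolation=2)])[:,:,::-1])
E
```

```text
time: 10.57
ee_pos: [0.5103, 0.2997, 0.2303]
tcp_rot: [-179.7, 0.1, 108.9]
wrist_force: [0.5, 0.3, -7.6]
opening: 0.025
```

View pics/c6.png

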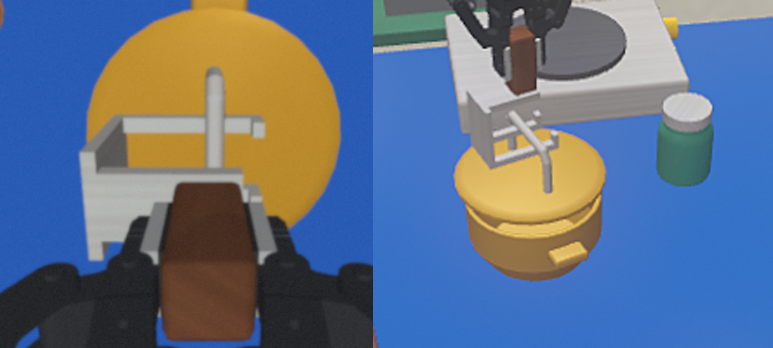

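The lid hangs level from both prongs, clear of the pot: the left crop has the bar at (213,115) well behind the tips, and the right crop shows a gap at (530,215). I'll raise it more and carry it across gently.

```bash
python3 -m pendant '[[[0,0,-0.8,0,0,0,10],[0,0,-1.3,-0.004,0,0,10],[0,0,-1.3,0,0,0,10],[0,0,-1.3,0,0,0,10],[0,0,-0.7,0,0,0,10]]]'
python3 -m pendant '[[[-0.4,-0.2,0,0,0,0,10],[-0.9,-0.5,0,0,0,0,10],[-1.3,-0.7,0,0,0,0,10],[-1.6,-0.8,0,0,0,0,10],[-1.9,-0.9,0,0,0,0,10]]]'
python3 -m pendant '[[[-1.9,-0.9,0,0,0,0,10],[-1.9,-0.9,0,0,0,0,10],[-1.9,-0.7,0,0,0,0,10],[-1.9,-0.7,0,0,0,0,10],[-1.9,-0.7,0,0,0,0,10]]]'; python3 -c "
from h import *
go(.525,-.277,.29,108.9)"
```

```text
time: 11.08
ee_pos: [0.5094, 0.2993, 0.2846]
tcp_rot: [-179.6, 0.2, 108.9]
wrist_force: [0.2, -0.1, -6.2]
opening: 0.0251
time: 11.5
ee_pos: [0.4995, 0.2306, 0.2839]
tcp_rot: [-179.6, 0.1, 109.2]
wrist_force: [1.0, -1.2, -6.2]
opening: 0.0248
time: 11.92
ee_pos: [0.4897, 0.1194, 0.2808]
tcp_rot: [-179.3, 0.2, 109.2]
wrist_force: [0.1, -0.4, -6.4]
opening: 0.0252
shift cm [-38.6   -9.7   -0.67] rot [-0.0117  0.0037  0.0047]
```

```bash
python3 -m pendant '[[[-1.9,-0.6,-0.1,-0.01,0.003,0,10],[-1.9,-0.6,-0.1,0,0,0,10],[-1.9,-0.6,-0.1,0,0,0,10],[-1.9,-0.6,-0.1,-0.004,0,0,10],[-1.9,-0.6,-0.1,0,0,0,10]]]'
python3 -m pendant '[[[-1.9,-0.5,-0.1,0,0,0,10],[-1.9,-0.5,-0.1,-0.005,0.003,0,10],[-1.9,-0.5,-0.1,0,0,0,10],[-1.9,-0.5,-0.1,0,0,0,10],[-1.9,-0.5,-0.1,0,0,0,10]]]'
python3 -c "
from h import *
go(.525,-.277,.29,108.9)"
```

```text
time: 12.33
ee_pos: [0.488, 0.0111, 0.2826]
tcp_rot: [-179.9, 0.0, 109.1]
wrist_force: [0.2, -0.0, -7.4]
opening: 0.0249
time: 12.75
ee_pos: [0.4902, -0.0948, 0.2845]
tcp_rot: [180.0, -0.2, 109.0]
wrist_force: [1.0, -0.5, -7.5]
opening: 0.025
shift cm [-18.36  -2.63  -0.6 ] rot [ 0.0004 -0.0028  0.0014]
```

```bash
python3 -m pendant '[[[-1.9,-0.3,0,0,0,0,10],[-1.9,-0.3,0,0,-0.003,0,10],[-1.9,-0.3,0,0,0,0,10],[-1.9,-0.3,0,0,0,0,10],[-1.9,-0.3,0,0,0,0,10]]]'
python3 -m pendant '[[[-1.9,-0.3,0,0,0,0,10],[-1.8,-0.2,0,0,0,0,10],[-1.4,-0.2,0,0,0,0,10],[-1.0,-0.2,0,0,0,0,10],[-0.5,-0.1,0,0,0,0,10]]]'
python3 - <<'E'
from h import *
go(.525,-.277,.29,108.9)
T=tool();a=bot.camera('wrist');print(bot.mark_of('wrist','lid')[:1])
b=bot.camera('top');print(bot.mark_of('top','trivet_top')[:1])
m=bot.mark_of('top','lid')[:1];print(m)
for n in('top','side'):
  if n=='side': bot.camera(n)
  q=bot.masks_of(n,'trivet_top');print(n,[x['extent']for x in q][:1])
E
```

```text
time: 13.17
ee_pos: [0.5016, -0.1969, 0.2815]
tcp_rot: [-179.8, -0.1, 108.8]
wrist_force: [0.9, 0.3, -7.4]
opening: 0.025
time: 13.58
ee_pos: [0.5093, -0.2701, 0.2777]
tcp_rot: [-179.6, -0.2, 108.6]
wrist_force: [-0.2, 0.9, -6.3]
opening: 0.025
shift cm [-1.15  1.26 -1.24] rot [-0.0075 -0.0036 -0.0051]
[{'uv': [320.9, 231.5], 'confidence': 0.64}]
[]
[{'uv': [496.2, 282.7], 'confidence': 0.88}]
top [[421.8, 227.7, 484.4, 322.9]]
side [[263.2, 412.6, 391.1, 480.0]]
```

```bash
python3 - <<'E'
from h import *
print(at_z('top',[473.2,273.9],.012),at_z('top',[470.3,275.7],.012))
im=cv2.imread('pics/top0.png');h=cv2.cvtColor(im,cv2.COLOR_BGR2HSV)
p=cv2.inRange(h,(5,60,60),(22,200,255));p[:,:410]=0;p[:210]=0;p[345:]=0;p[:,530:]=0
p=cv2.morphologyEx(p,cv2.MORPH_CLOSE,np.ones((7,7)))
e=cv2.fitEllipse(max(cv2.findContours(p,0,1)[0],key=cv2.contourArea));print(e,at_z('top',e[0],.011))
print('lid mark',at_z('top',[496.2,282.7],.145))
b=bot.camera('top');q=bot.masks_of('top','lid')[0]['pixels'].astype(np.uint8)
e=cv2.fitEllipse(cv2.convexHull(max(cv2.findContours(q,0,1)[0],key=cv2.contourArea)));print(e,at_z('top',e[0],.16))
print(bot.get_obs()['ee_pos'])
E
```

```text
[ 0.525888   -0.27618558  0.012     ] [ 0.52269693 -0.27080055  0.012     ]
((472.4669494628906, 275.3149108886719), (96.71366119384766, 98.30025482177734), 159.04196166992188) [ 0.52336951 -0.27510933  0.011     ]
lid mark [ 0.51077386 -0.2694464   0.145     ]Traceback (most recent call last):
  File "<stdin>", line 8, in <module>
IndexError: list index out of range
```

```bash
python3 -m pendant '[[[-0.5,0.6,0,-0.007,-0.003,0,10],[-0.4,0.6,0,0,0,0,10],[0,0,0,0,0,0,10],[0,0,0.8,0,0,0,10],[0,0,1.3,0,0,0,10]]]'
python3 -m pendant '[[[0,0,1.5,0,0,0,10],[0,0,1.5,0,0,0,10],[0,0,1.5,0,0,0,10],[0,0,1.2,0,0,0,10],[0,0,0.8,0,0,0,10]]]'
python3 -c "
from h import *
go(.523,-.2755,.16,108.6)"
```

```text
time: 14.5
ee_pos: [0.5272, -0.2731, 0.2594]
tcp_rot: [179.7, 0.2, 108.8]
wrist_force: [0.0, -0.2, -7.3]
opening: 0.0248
time: 14.92
ee_pos: [0.5273, -0.2729, 0.1871]
tcp_rot: [179.8, 0.1, 108.8]
wrist_force: [0.7, 0.5, -6.5]
opening: 0.0251
shift cm [-0.1  -0.5   2.71] rot [0.0031 0.0019 0.0034]
```

```bash
python3 -m pendant '[[[-0.1,-0.4,0.5,0.003,0,0,10],[0,-0.1,0.5,0,0,0,10],[0,0,0.3,0,0,0,10],[0,0,0,0,0,0,10]]]'
python3 - <<'E'
from h import *
o=bot.get_obs()['ee_pos'];b=snap('side','s7.png')
for n in('side','top'):
  if n=='top': bot.camera(n)
  m=bot.mark_of(n,'lid');print(n,m[:1],[at_z(n,x['uv'],o[2]-.1335) for x in m[:1]])
cv2.imwrite('pics/c7.png',cv2.resize(b[280:480,200:440],(720,600))[:,:,::-1])
E
```

```text
time: 15.25
ee_pos: [0.5215, -0.2753, 0.1703]
tcp_rot: [-179.8, -0.1, 108.8]
wrist_force: [-0.5, -0.6, -7.3]
opening: 0.0247
side [{'uv': [321.1, 427.4], 'confidence': 0.71}] [array([ 0.51583202, -0.27507457,  0.0367822 ])]
top [{'uv': [478.7, 276.4], 'confidence': 0.62}] [array([ 0.5211969 , -0.27801525,  0.0367822 ])]
```

View pics/c7.png

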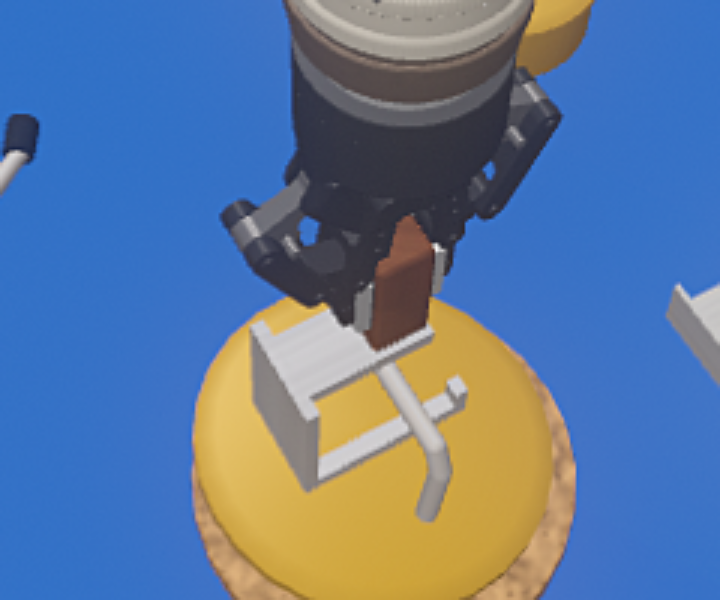

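The side crop shows the lid level, just above the cork. More cork shows on the right (edge 575 against lid 553) than on the left, so it needs about 3–4 mm more in +x. I'll correct that and lower it softly.

```bash
python3 -m pendant '[[[-0.1,0.4,0.2,-0.003,0,0,10],[0,0,0.3,0,0,0,10],[0,0,0.3,0,0,0,10],[0,0,0.2,0,0,0,10],[0,0,0,0,0,0,10]]]'
python3 -m pendant '[[[0,0,0.25,0,0,0,10],[0,0,0.2,0,0,0,10],[0,0,0.2,0,0,0,10],[0,0,0,0,0,0,10],[0,0,0,0,0,0,10]]]'
```

```text
time: 15.87
ee_pos: [0.5278, -0.2753, 0.1621]
tcp_rot: [179.8, 0.1, 108.8]
wrist_force: [0.2, 0.3, -6.7]
opening: 0.0253
time: 16.28
ee_pos: [0.5275, -0.2752, 0.1545]
tcp_rot: [179.8, 0.1, 108.8]
wrist_force: [-0.0, 0.0, -7.0]
opening: 0.0247
```

```bash
python3 -m pendant '[[[0,-0.2,0,0.003,0,0,10],[0,0,0.1,0,0,0,10],[0,0,0.15,0,0,0,10],[0,0,0.15,0,0,0,10],[0,0,0,0,0,0,10]]]'
python3 - <<'E'
from h import *
b=snap('side','s8.png');t=snap('top','t8.png')
for n in('side','top'):
  m=bot.mark_of(n,'lid');print(n,[(x['uv'],x['confidence'],at_z(n,x['uv'],.018)) for x in m[:1]])
E
```

```text
time: 16.7
ee_pos: [0.5255, -0.276, 0.1504]
tcp_rot: [180.0, 0.1, 108.8]
wrist_force: [0.2, -0.4, -6.3]
opening: 0.0248
side [([330.6, 432.0], 0.72, array([ 0.52964277, -0.27584714,  0.018     ]))]
top [([474.6, 273.6], 0.56, array([ 0.52633991, -0.27683415,  0.018     ]))]
```

```bash
python3 -m pendant '[[[0,-0.1,0.15,0,0,0,10],[0,0,0.15,0,0,0,10],[0,0,0,0,0,0,10]]]';python3 -m pendant '[[[0,0,0.15,0,0,0,10],[0,0,0.15,0,0,0,10],[0,0,0,0,0,0,10]]]'
```

```text
time: 17.15
ee_pos: [0.5247, -0.2764, 0.1477]
tcp_rot: [179.9, 0.2, 108.8]
wrist_force: [-1.0, 0.0, -6.6]
opening: 0.0249
time: 17.4
ee_pos: [0.5249, -0.2766, 0.145]
tcp_rot: [179.9, 0.2, 108.8]
wrist_force: [0.2, -0.4, -2.0]
opening: 0.0248
```

The lid is resting on the cork: the load dropped to the lifter's own weight. I'll lower the lifter about 2 cm inside the loop, then draw it out.

```bash
python3 -m pendant '[[[0,0,0.6,0,0,0,10],[0,0,0.8,0,0,0,10],[0,0,0.6,0,0,0,10],[0,0,0,0,0,0,10]]]'
python3 - <<'E'
from h import *
go(.525,-.2765,.125,108.7);T=tool();a=snap('wrist','w9.png');b=snap('side','s9.png')
cv2.imwrite('pics/c9.png',np.hstack([cv2.resize(a[120:400,150:450],(373,348)),cv2.resize(b[280:480,210:440],(400,348),interpolation=2)])[:,:,::-1])
E
```

```text
time: 17.73
ee_pos: [0.5259, -0.2771, 0.1248]
tcp_rot: [179.8, 0.4, 108.8]
wrist_force: [-0.3, 0.5, -2.8]
opening: 0.0252
shift cm [ 0.09 -0.07 -0.02] rot [0.0043 0.0063 0.0022]
```

View pics/c9.png

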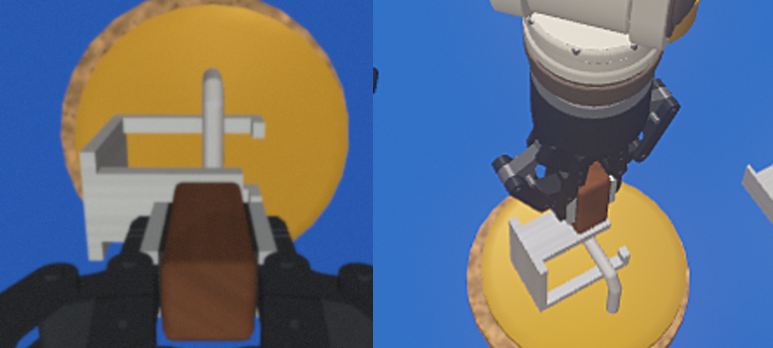

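The lid sits on the cork with its loop free of the prongs (bar between prong and arm). A slightly wider cork band shows on the left in both crops; I'll quantify it before withdrawing, while it can still be mended.

```bash
python3 - <<'E'
from h import *
from scipy.optimize import least_squares as LS
im=cv2.imread('pics/s9.png');h=cv2.cvtColor(im,cv2.COLOR_BGR2HSV)
o=cv2.cvtColor(cv2.imread('pics/side0.png'),cv2.COLOR_BGR2HSV)
blue=lambda x:cv2.inRange(x,(95,80,40),(125,255,255))
th=np.linspace(0,2*np.pi,720)
def ext(c,r,z): 
    p=proj('side',np.c_[c[0]+r*np.cos(th),c[1]+r*np.sin(th),0*th+z]); return p
# left/right edges per row
def edges(mask,rows): 
    out=[]
    for v in rows:
        x=np.where(mask[v])[0]; out.append((x.min(),x.max()+1))
    return np.array(out,float)
rows=[425,430,435,440,445,450]
notblue=(blue(o)==0)&(np.arange(640)[None]>240)&(np.arange(640)[None]<420)
yel=(cv2.inRange(h,(18,150,120),(30,255,255))>0)&(np.arange(640)[None]>240)&(np.arange(640)[None]<420)
ec,el=edges(notblue,rows),edges(yel,rows);print(ec.mean(0),el.mean(0))
def pred(c,r,z):
    p=ext(c,r,z);m=p[:,0].mean();L=p[p[:,0]<m];Rr=p[p[:,0]>=m]
    s=lambda q:np.interp(rows,*(q[np.argsort(q[:,1])].T[::-1]))
    return np.c_[s(L),s(Rr)]
for z in(.010,):
  f=LS(lambda q:(pred([q[0],-.276],q[1],.01)-ec).ravel(),[.525,.09]);print('trivet x',f.x,np.abs(f.fun).max())
for z in(.02,.024,.028):
  f=LS(lambda q:(pred([q[0],-.276],q[1],z)-el).ravel(),[.525,.082]);print('lid x',f.x,np.abs(f.fun).max())
E
```

```text
[264.5 391.5] [273.16666667 389.33333333]
trivet x [0.52627312 0.09003495] 0.6595886454917945
lid x [0.5304334  0.08194485] 0.5712254493423643
lid x [0.53024173 0.08176651] 0.7544008666181412
lid x [0.53004997 0.08162956] 0.9467304797151428
```

The lid is about 4 mm from the trivet's centre and fully on the cork, which is good enough to leave untouched. Withdrawing straight back.

```bash
python3 -m pendant '[[[0,-0.6,0,0,0,0,10],[0,-1.2,0,0,0,0,10],[0,-1.5,0,0,0,0,10],[0,-1.5,0,0,0,0,10],[0,-1.5,0,0,0,0,10]]]'
python3 -c "
from h import *
go(.526-.06*.947,-.277-.06*.32,.125,108.7)"
```

```text
time: 18.25
ee_pos: [0.464, -0.2981, 0.126]
tcp_rot: [179.7, 0.4, 109.0]
wrist_force: [-0.5, 0.2, -2.3]
opening: 0.025
shift cm [0.01 0.55 0.1 ] rot [0.0055 0.0076 0.0053]
```

```bash
python3 -m pendant '[[[0,-1.6,0,0.004,0.005,0,10],[0,-1.8,0,0,0,0,10],[0,-1.8,0,0,0,0,10],[0,-1.5,0,0,0,0,10],[0,-0.8,0,0,0,0,10]]]'
python3 - <<'E'
from h import *
go(.44,-.08,.1,100)
a=snap('top','t10.png')
m=bot.mark_of('top','lid');print([(x['uv'],x['confidence'],at_z('top',x['uv'],.014)) for x in m[:2]])
E
```

```text
time: 18.67
ee_pos: [0.3846, -0.3246, 0.1276]
tcp_rot: [179.9, 0.3, 108.9]
wrist_force: [0.1, 0.0, -2.9]
opening: 0.0249
shift cm [21.36 13.17  2.67] rot [0.0019 0.0047 0.1556]
[([473.4, 274.6], 0.6, array([ 0.52461212, -0.27588952,  0.014     ]))]
```

```bash
python3 -m pendant '[[[0,0,-1.5,0,0.004,0,10],[0,0,-2,0,0,0,10],[0,0,-2,0,0,0,10],[0,0,-2,0,0,0,10],[1,0.6,-0.5,0,0,0,10]]]'
python3 -m pendant '[[[2,1.25,0,0,0,0,10],[2.8,1.75,0,0,0,0,10],[2.8,1.75,0,0,0,0,10],[2.8,1.75,0,0,0,0,10],[2.8,1.75,0,0,0,0,10]]]'
python3 -m pendant '[[[2.8,1.75,0,0,0,0,10],[2.8,1.75,0,0,0,0,10],[2.8,1.75,0,0,0,0,10],[2.0,1.25,0,0,0,0,10],[1,0.6,0,0,0,0,10]]]'
python3 -c "
from h import *
go(.461,.001,.1,108)"
```

```text
time: 19.18
ee_pos: [0.3875, -0.3129, 0.2089]
tcp_rot: [179.9, -0.1, 108.8]
wrist_force: [-0.3, 0.3, -1.2]
opening: 0.0249
time: 19.6
ee_pos: [0.4259, -0.1567, 0.2092]
tcp_rot: [179.7, 0.1, 108.4]
wrist_force: [0.8, -0.0, -2.6]
opening: 0.025
time: 20.02
ee_pos: [0.4579, -0.0118, 0.2073]
tcp_rot: [179.6, -0.1, 108.7]
wrist_force: [0.5, 0.1, -3.4]
opening: 0.025
shift cm [ 1.1   0.64 10.74] rot [ 0.0061 -0.0012  0.0118]
```

```bash
python3 -m pendant '[[[0,0,1.5,0.006,0,0,10],[0,0,2.5,0,0,0,10],[0,0,2.5,0,0,0,10],[0,0,2,0,0,0,10],[0,0,1,0,0,0,10]]]'
python3 -m pendant '[[[0,0,0.6,0,0,0,10],[0,0,0.4,0,0,0,10],[0,0,0.3,0,0,0,10],[0,0,0,0,0,0,10]]]'
```

```text
time: 20.43
ee_pos: [0.4597, -0.0022, 0.1094]
tcp_rot: [179.7, -0.1, 109.3]
wrist_force: [-0.5, -0.4, -2.6]
opening: 0.0248
time: 20.77
ee_pos: [0.4586, -0.0005, 0.0939]
tcp_rot: [179.8, -0.2, 109.4]
wrist_force: [0.4, 0.5, -3.6]
opening: 0.0251
```

```bash
python3 -c "
from h import *
go(.461,.001,.084,108)"
```

```text
shift cm [0.06 0.27 0.99] rot [ 0.0035 -0.0029  0.0238]
```

```bash
python3 -m pendant '[[[0,0,0.3,0.003,-0.003,0,10],[0,0,0.25,0,0,0,10],[0,0,0.2,0,0,0,10],[0,0,0,0,0,0,10]]]'
python3 -m pendant '[[[0,0,0.15,0,0,0,10],[0,0,0,0,0,0,10]]]'
```

```text
time: 21.1
ee_pos: [0.4603, -0.0008, 0.0884]
tcp_rot: [179.8, 0.1, 109.3]
wrist_force: [0.8, -0.2, -2.9]
opening: 0.0253
time: 21.27
ee_pos: [0.4606, -0.0009, 0.0872]
tcp_rot: [179.7, 0.1, 109.3]
wrist_force: [-0.4, 0.1, -2.9]
opening: 0.0252
```

```bash
python3 -m pendant '[[[0,0,0.2,0.004,0,0,10],[0,0,0,0,0,0,10]]]'
python3 -m pendant '[[[0,0,0.15,0,0,0,10],[0,0,0,0,0,0,10]]]'
```

```text
time: 21.43
ee_pos: [0.4607, -0.0009, 0.0853]
tcp_rot: [179.9, 0.1, 109.3]
wrist_force: [-0.5, 0.2, -3.0]
opening: 0.0247
time: 21.6
ee_pos: [0.4611, -0.0011, 0.0844]
tcp_rot: [179.9, 0.2, 109.3]
wrist_force: [0.5, 0.1, -3.0]
opening: 0.025
```

```bash
python3 -m pendant '[[[0,0,0.15,0,0.002,0,10],[0,0,0,0,0,0,10]]]'
python3 -m pendant '[[[0,0,0.1,0,0,0,10],[0,0,0,0,0,0,10]]]'
```

```text
time: 21.77
ee_pos: [0.4615, -0.0013, 0.0846]
tcp_rot: [179.8, 0.1, 109.3]
wrist_force: [0.3, -0.6, -3.9]
opening: 0.0247
time: 21.93
ee_pos: [0.4618, -0.0014, 0.0843]
tcp_rot: [179.7, 0.1, 109.3]
wrist_force: [-1.4, 0.0, -1.8]
opening: 0.0248
```

```bash
python3 -m pendant '[[[0,0,0.3,0.004,0,0,10],[0,0,0,0,0,0,10],[0,0,0,0,0,0,10]]]'
python3 -m pendant '[[[0,0,0.2,0,0,0,10],[0,0,0.1,0,0,0,10],[0,0,0,0,0,0,10]]]'
```

```text
time: 22.18
ee_pos: [0.4628, -0.0016, 0.0853]
tcp_rot: [179.7, 0.2, 109.3]
wrist_force: [-0.1, 0.2, -3.1]
opening: 0.0247
time: 22.43
ee_pos: [0.4632, -0.0018, 0.0843]
tcp_rot: [179.6, 0.3, 109.3]
wrist_force: [-0.9, 0.9, -2.5]
opening: 0.0246
```

```bash
python3 -m pendant '[[[0,0,0.5,0,0,0,10],[0,0,0,0,0,0,10]]]';  python3 -c "
from h import *
go(.461,.001,.083,109.3);print(bot.get_obs()['q'])"
```

```text
time: 22.6
ee_pos: [0.4641, -0.0023, 0.0855]
tcp_rot: [179.4, 0.5, 109.2]
wrist_force: [-0.2, 0.3, -2.7]
opening: 0.025
shift cm [ 0.41 -0.19  0.25] rot [ 0.0112  0.0082 -0.0011]
[ -0.13708021  -7.9327985  -18.68053597  78.49151533  -0.231132
  70.62674277]
```

Small downward steps no longer bring the tool down, so I'll check the joint torques and the lifter's height in the cameras before pressing further.

```bash
cat > chk.py <<'E'
from h import *
o=bot.get_obs();print(o['ee_pos'].round(4),o['tcp_rot'].round(2),'eff',o['joint_efforts'].round(1),'F',o['wrist_force'].round(1),'M',o['torque'].round(2),'q',o['q'].round(2))
r=[]
for n in('side','top'):
  im=bot.camera(n);cv2.imwrite(f'pics/chk_{n}_{o["time"]:.2f}.png',im[:,:,::-1]);m=bot.mark_of(n,'lifter_grip')
  if m:r.append(ray(n,m[0]['uv']));print(n,m[0]['uv'],m[0]['confidence'],bot.masks_of(n,'lifter_grip')[0]['extent'])
if len(r)==2:print(tri(r).round(4))
E
python3 chk.py; python3 -m pendant '[[[-0.1,0.2,-0.6,0.011,0.008,0,10],[0,0,-0.4,0,0,0,10],[0,0,0,0,0,0,10]]]'; python3 chk.py
```

```text
[ 0.4641 -0.0023  0.0855] [179.36   0.47 109.23] eff [ -0.1 -41.   49.8   0.5  -0.1   0. ] F [-0.2  0.3 -2.7] M [ 0.04 -0.17  0.  ] q [ -0.14  -7.93 -18.68  78.49  -0.23  70.63]
side [257.2, 253.6] 0.91 [223.0, 234.8, 281.8, 315.4]
time: 23.1
ee_pos: [0.4659, -0.0024, 0.0919]
tcp_rot: [-179.8, -0.1, 109.2]
wrist_force: [0.2, -0.3, -2.7]
opening: 0.025
[ 0.4659 -0.0024  0.0919] [-1.7980e+02 -7.0000e-02  1.0925e+02] eff [ -0.  -40.5  48.4   0.4  -0.   -0. ] F [ 0.2 -0.3 -2.7] M [ 0.02 -0.1  -0.03] q [-2.900e-01 -6.770e+00 -1.693e+01  8.005e+01 -1.000e-02  7.046e+01]
side [256.9, 249.9] 0.82 [223.6, 230.8, 281.8, 312.3]
```

```bash
python3 - <<'E'
from h import *
for X in([.4605,.001,.098],[.464,-.002,.098],[.464,-.002,.103],[.464,-.002,.0],[.464,-.002,.005]): print(X,proj('side',X).round(1))
a=cv2.imread('pics/side0.png');b=cv2.imread('pics/chk_side_22.60.png')
import glob;print(glob.glob('pics/chk*'))
q=[cv2.resize(i[225:325,215:290],(360,480),interpolation=2)for i in(a,b)];cv2.imwrite('pics/c12.png',np.hstack(q))
# prong lower edge: near prong rows at some columns
for i in(a,b):
  h=cv2.cvtColor(i,cv2.COLOR_BGR2HSV);m=h[:,:,1]<80
  print([(c,np.where(m[225:330,c])[0].max()+225) for c in range(228,282,4) if m[225:330,c].any()])
E
```

```text
[0.4605, 0.001, 0.098] [[252.1 253.7]]
[0.464, -0.002, 0.098] [[254.6 254.8]]
[0.464, -0.002, 0.103] [[254.4 252.7]]
[0.464, -0.002, 0.0] [[258.1 292.7]]
[0.464, -0.002, 0.005] [[257.9 290.9]]
['pics/chk_side_22.60.png', 'pics/chk_top_22.60.png', 'pics/chk_side_23.10.png', 'pics/chk_top_23.10.png']
[(228, np.int64(300)), (232, np.int64(307)), (236, np.int64(306)), (240, np.int64(305)), (244, np.int64(305)), (248, np.int64(304)), (252, np.int64(303)), (256, np.int64(303)), (260, np.int64(302)), (264, np.int64(301)), (268, np.int64(301)), (272, np.int64(300))]
[(228, np.int64(298)), (232, np.int64(304)), (236, np.int64(311)), (240, np.int64(313)), (244, np.int64(311)), (248, np.int64(309)), (252, np.int64(308)), (256, np.int64(306)), (260, np.int64(304)), (264, np.int64(302)), (268, np.int64(300)), (272, np.int64(299)), (276, np.int64(297)), (280, np.int64(295))]
```

```bash
python3 - <<'E'
from h import *
def cor(x,y,yaw,P):
  c,s=np.cos(np.radians(yaw)),np.sin(np.radians(yaw)); return [x+c*P[0]-s*P[1],y+s*P[0]+c*P[1],P[2]]
for P in([-.05,-.024,0],[.029,-.024,0]):
  print('initial',proj('side',cor(.4605,.001,1.8,P)).round(1),'now z0/z4',proj('side',cor(.464,-.002,19.3,P)).round(1),proj('side',cor(.464,-.002,19.3,P[:2]+[.004])).round(1))
E
```

```text
initial [[228.2 308.1]] now z0/z4 [[237.5 315. ]] [[237.3 313.6]]
initial [[275.3 299.8]] now z0/z4 [[280.  295.7]] [[279.9 294.3]]
```

Projecting the model puts the lifter's bottom corners at table height (0–1 mm) when the TCP was at 0.085, so it was already standing. I'll set it down level again and release.

```bash
python3 -m pendant '[[[0,0,0.3,-0.003,0,0,10],[0,0,0.25,0,0,0,10],[0,0,0.15,0,0,0,10],[0,0,0,0,0,0,10]]]'; python3 -m pendant '[[[0,0,0.15,0,0,0,10],[0,0,0,0,0,0,10],[0,0,0,0,0,0,10]]]'
```

```text
time: 23.68
ee_pos: [0.4654, -0.0024, 0.0843]
tcp_rot: [180.0, -0.0, 109.3]
wrist_force: [-1.9, -0.1, 1.8]
opening: 0.0249
time: 23.93
ee_pos: [0.4656, -0.0024, 0.0848]
tcp_rot: [179.9, 0.0, 109.3]
wrist_force: [0.1, -0.3, -2.7]
opening: 0.025
```

Contact showed as +1.8 N at 0.0843 and the tool is level. Releasing.

```bash
python3 -m pendant '[[[0,0,0.1,0,0,0,32],[0,0,0,0,0,0,40],[0,0,0,0,0,0,60],[0,0,0,0,0,0,100],[0,0,0,0,0,0,100]]]' 20; python3 -m pendant '[[[0,0,0,0,0,0,100],[0,0,0,0,0,0,100],[0,0,0,0,0,0,100],[0,0,0,0,0,0,100]]]'; python3 chk.py
```

```text
time: 24.35
ee_pos: [0.4659, -0.0025, 0.0835]
tcp_rot: [179.8, 0.0, 109.3]
wrist_force: [0.4, 0.3, 0.4]
opening: 0.0696
time: 24.68
ee_pos: [0.466, -0.0025, 0.0834]
tcp_rot: [179.8, 0.0, 109.3]
wrist_force: [-0.5, -0.4, 0.1]
opening: 0.0856
[ 0.466  -0.0025  0.0834] [1.7983e+02 2.0000e-02 1.0925e+02] eff [ -0.  -39.   46.7  -0.    0.    0. ] F [-0.5 -0.4  0.1] M [-0.01 -0.07  0.01] q [-3.300e-01 -7.020e+00 -1.810e+01  7.875e+01  4.000e-02  7.042e+01]
side [257.0, 256.3] 0.64 [226.7, 233.7, 281.3, 312.9]
```

Released. Going straight up and clear of everything, then a final look.

```bash
python3 -m pendant '[[[0,0,-0.8,0,0,0,100],[0,0,-1.5,0,0,0,100],[0,0,-2.5,0,0,0,100],[0,0,-3,0,0,0,100],[0,0,-3,0,0,0,100]]]'; python3 -m pendant '[[[0,0,-3,0,0,0,100],[0,-2,-2,0,0,0,100],[0,-3,-1,0,0,0,100],[0,-3,0,0,0,0,100],[0,-1.5,0,0,0,0,100]]]';python3 -m pendant '[[[0,0,0,0,0,0,100],[0,0,0,0,0,0,100],[0,0,0,0,0,0,100]]]'
python3 - <<'E'
from h import *
T=tool();I={n:snap(n,f'{n}_end.png') for n in('side','top')}
r={}
for t,z in(('lid',.014),('small_pot',0),('lifter_grip',.098),('trivet_top',.012)):
  for n in I:
    m=bot.mark_of(n,t);print(t,n,[(np.round(x['uv'],1).tolist(),round(x['confidence'],2),at_z(n,x['uv'],z).round(4).tolist()) for x in m[:1]])
s=I['side'];cv2.imwrite('pics/end.png',cv2.resize(s[60:480,130:500],(528,600))[:,:,::-1])
E
```

```text
time: 25.35
ee_pos: [0.4622, -0.0025, 0.1905]
tcp_rot: [-179.6, -0.2, 109.3]
wrist_force: [0.3, 0.3, 0.5]
opening: 0.0857
time: 25.77
ee_pos: [0.373, -0.0339, 0.2629]
tcp_rot: [179.9, 0.0, 109.4]
wrist_force: [-0.8, -0.8, -0.2]
opening: 0.0853
time: 26.02
ee_pos: [0.3715, -0.0346, 0.2662]
tcp_rot: [179.6, 0.2, 109.3]
wrist_force: [0.3, -0.7, 0.6]
opening: 0.0853
lid side [([328.7, 433.4], 0.85, [0.5271, -0.2756, 0.014])]
lid top [([475.9, 273.7], 0.64, [0.5262, -0.2805, 0.014])]
small_pot side [([366.0, 289.2], 0.86, [0.6452, -0.0283, 0.0])]
small_pot top [([332.6, 211.3], 0.63, [0.6404, -0.0245, 0.0])]
lifter_grip side [([259.7, 254.9], 0.81, [0.4718, -0.0036, 0.098])]
lifter_grip top [([320.8, 314.8], 0.59, [0.4608, -0.0021, 0.098])]
trivet_top side []
trivet_top top []
```

View pics/end.png

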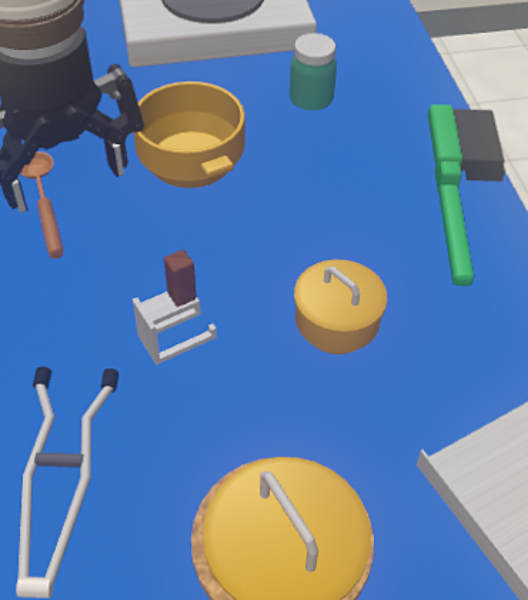

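The final picture shows the lid lying flat on the cork at (285,540), the lifter upright on the bare cart at (175,300), the small pot in place at (340,305), and the gripper clear of everything. Handing in.

```bash
python3 -c "
from workcell import bot
print(bot.job_done())"
```

```text
the job is handed in; nothing more can be done
None
```

The lid is on the cork trivet and the lifter is standing upright on the bare cart top where it began. I handed the job in at about 26 s of the 72 s allowed.

I gripped the lifter by its handle and ran both prongs under the crossbar. I then carried the lid over level and lowered it until the load passed to the trivet. The lifter dropped about 2 cm inside the loop and was drawn straight back out.

**Last checks:**
- **Lid:** it lies flat and wholly on the cork. An edge fit in the side view put it about 4 mm off centre in x; the networks' marks put it within about 5 mm. I judged that good enough and left it.
- **Lifter:** it stands free, with no force on the wrist after release. The side and top views disagree on its x by about 1 cm (0.472 and 0.461 m), which does not affect that it stands.
- **Small pot:** its position agrees with the start to within a few mm, which is the error of the measurement.
- **Lifter set-down:** for several small downward steps the tool stopped about 1 mm above the table and crept sideways about 5 mm, tilting by up to 0.6°. I raised it, levelled it and set it down again before opening the gripper.
- **Forces:** the wrist force readings stayed below 10 N throughout.

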